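Start and screw home a gearbox filler plug

TASK

Take the filler plug out of its wooden stand and put it upright into the gearbox's neck. Turn it backward (counter-clockwise from above) under light pressure until you feel it drop into the thread start, then screw it forward (clockwise) without forcing it until its flange is fully home on the neck. Let go and leave the other things where they are.

Things in the scene. Friction and masses are not known exactly. Their poses are not given: they have to be found in the camera images.
- plug_grip (a point): Filler plug, loose, 0.15 kg. Point: centre of its red grip bar, 42 mm long (x), 12 mm thick (y: grasp across this), 24 mm high; z is the plug's axis, up. The top of its 52 mm brass flange is 12 mm below this point. It starts upright in the hole of a fixed wooden stand (64 mm square, 20 mm high), lugs resting on its top; lift it 12 mm or more to clear the stand.
- plug_seat (a point): Centre of the plug flange's flat underside, faced with a thin rubber washer, which seats on the neck; 18 mm below plug_grip, same axes. Flange 6 mm thick.
- plug_tip (a point): Centre of the plug's lower end, 30 mm below plug_seat. The steel shank is 24 mm in diameter; its last 6 mm taper to 13 mm. Three round lugs, 4.4 mm thick, 120 degrees apart (one along the bar's +x), reach 19.5 mm from the axis; their undersides are 10 mm above this point.
- neck (a point): Centre of the top face of the gearbox's filler neck, an upright aluminium tube, 57 mm outside, 44 mm inside, 66 mm high over the bench. z up; x, y are those of the green gearbox (118 x 94 mm foot), fixed to the bench. The flange seats on this face. Keep the force between plug and neck or thread under 40 N (about 0.6 N m of turning). Between stand and neck stands a steel dental articulator, 124 mm high; lift over it.
- thread_land (a point): On the neck's axis, 6 mm below its top: level of the flat land of the steel thread insert (26 mm bore, 1 mm clearance round the shank). Lugs on the land: flange 14 mm above the neck's top. The land has three gaps, the thread starts, 120 degrees apart, at an unknown angle, not that of the gearbox or of these axes.
- thread_start (a point): On the axis, 15 mm below the neck's top: floor of the gaps. A gap is 31 degrees wide, a lug takes 15; lugs drop 9 mm in it (flange 5 mm above the neck). On each gap's counter-clockwise side a thin wall stands 4 mm above the land: lugs on the land turned clockwise jam on it, dropped lugs turned counter-clockwise too. From the land a gap comes within 100 degrees counter-clockwise.
- thread_end (a point): On the axis, 20 mm below the neck's top: thread end. From the gap, after 0 to 15 degrees of free turn, the plug sinks 5 mm in 50 degrees of clockwise turn until the flange lies on the neck; a hard stop follows 25 degrees on. The plug stays where it is left. If the flange stays 15 to 18 mm above the neck, lugs are on the walls: lift, turn 25 degrees counter-clockwise, lower.
- marker: Red and white felt marker lying on the bench, 17 x 135 x 16 mm; origin at its underside. A bystander.
- powder_jar_blue: White jar with a blue screw lid, 48 mm across, 55 mm high; origin at its underside's centre. A bystander.
- pink_model: Pink dental model, 54 x 60 x 28 mm; origin at its underside's centre. A bystander.
- wax_lump_box: Beige block of wax, 56 x 86 x 19 mm; origin at its underside's centre. A bystander.
There are look-alikes about, which are no part of the job. Of the things that look like the part that bears plug_grip, the middle-sized one is meant.

How it is judged:
By the outcome, as a careful person would: the job done as asked, in the order asked, and still so for the second after the job is handed in, with the robot touching nothing.
It also fails if it takes over 70 s, if anything falls off the work surface, if the arm or the gripper's body presses on something with over 40 N, if the wrist force passes 120 N, or if a joint passes its speed limit or range.

ROBOT

A 6-joint arm with a two-finger parallel gripper is mounted at the origin on a cart in front of the work surface, level with it; the furniture and walls round the work are solid. World frame = base frame: x ahead of the robot, y to its left, z up, the work surface at z = 0. Lengths are in mm, angles in degrees, forces in N, time in s.
With the tool pointing down it reaches from about 350 to 850 mm from the base axis. Payload 8.1 kg.
Tool frame: the origin (TCP) lies midway between the tips of the shut fingers; the grasp point (between the pads) lies 19 mm behind it; z points along the fingers, y is the direction in which the jaws open and shut (so a half turn about z gives the same grasp; the last joint's range is limited). The gripper opens to 85 mm and grips with 20 to 120 N. Pads are 22 mm wide; open, the fingers measure 114 mm over their backs; the gripper's body (76 mm by 85 mm) begins 54 mm behind the grasp point. The pads swing forward as they close: fully open they stand 13 mm farther back than shut.
Start: joints at [-74.622, 7.471, 85.268, -0, 87.261, -4.893], TCP at [207.899, -562.835, 231.292] pointing down, gripper open.
Joint ranges: [-169.43, 169.43], [-51.17, 129.36], [1.28, 143.12], [-76.62, 256.62], [0, 156.53], [-152.29, 152.29]. Speed limits (degrees/s): [136.94, 136.94, 159.86, 180, 180, 180].

INTERFACE

Orientations are given as [roll, pitch, yaw] about the fixed x, y, z axes, in that order (R = Rz(yaw) Ry(pitch) Rx(roll)).
In Python, from bench import telemetry, snapshot, camera_params, job gives the robot as it stands. The module is installed in compiled form; this text tells all that it offers.
- The arm moves only by the shell command python3 -m jog 'ROWS' [FORCE]. ROWS is JSON, a list that holds one entry, the list of rows, each a list of 7 numbers: the shift along the tool's x, y, z in units of 50 mm (1.0 is 50 mm), then the turn, a rotation vector about the tool's x, y, z in units of 2 pi rad (1.0 is 2 pi rad), then the opening, from 0 (shut) to 1 (fully open). In form: [[[dx, dy, dz, rx, ry, rz, claw], ...]]. A call has 1 to 12 rows; each row shifts and turns the commanded pose from where the row before left it, along the tool's axes as they then stand; what a row does not reach is not made up. A row lasts 1/8 s, in which the tool goes at most 62.5 mm and 10.7 degrees, less where a joint would pass 70% of its speed; a pose out of reach is approached as far as the arm can. A call with a number of a shift or a turn outside -1 to 1 is refused whole. A call with a gripper value outside its range is refused whole. The fingers move at their own pace and stop on an object; FORCE is the grip in N (left out, the last holds). Time passes only in rows, so rows that do not move let the fingers close. It gives the time, the measured TCP pose, the force and the opening at its end, in the units of the state.
- telemetry.sense(): the state, without advancing time (a new reading comes with each control period).
- snapshot(name): name is "side" or "top"; returns (picture, depth): 420x560x3 uint8, red, green, blue; 420x560 float32, mm along the optical axis (not along the pixel's ray), 0 where there is no reading.
- camera_params(name): a dict with "K" (3x3 intrinsics, pixels), "extrinsics" (4x4, takes a point from camera to world coordinates). Camera axes: x right, y down, z forward; pixel columns grow to the right and rows downward; lengths in mm; the calibration is good to about 2 mm. A picture is of the moment at which its call begins. camera_params takes no time and is no camera call.
- job.hand_in(): hands the job in, once; it reports no verdict.
The state is a dict: "time": time; "joint_pos": joint angles; "qd": joint speeds; "joint_efforts": joint torques, N m; "tool_pos": TCP position; "tcp_rot": TCP orientation; "ft_force": force on the tool from outside, world axes, zero at the start; "wrist_torque": the same for the moment, N m; "finger_gap": finger opening in mm.
Only numpy, scipy, OpenCV 4.12 (cv2) and the standard library are available. Lean on these libraries where they do the work, as an engineer would, in place of code of your own. Each camera call takes 0.05 s, during which the arm holds its last target. There are 200 camera calls.

## Working session

There is one attempt and no reset: what is moved stays moved. The work goes in short steps, Python scripts to look and compute and a shell command to move; the robot and the scene stay as the last step left them, time stands still between calls to the robot, and variables do not carry over. Pictures are saved under pics/ and viewed, about 8 in all and at most 12, crops included, and the job is handed in when it is done.

```bash
mkdir -p pics
python3 - <<'E'
from bench import telemetry, snapshot, camera_params
import cv2,numpy as np
print(telemetry.sense())
for n in("side","top"):
    p,d=snapshot(n); c=camera_params(n); print(n,np.round(c["K"],1).tolist(),np.round(c["extrinsics"],3).tolist())
    cv2.imwrite(f"pics/{n}0.png",cv2.cvtColor(p,cv2.COLOR_RGB2BGR)); np.savez(f"{n}0.npz",p=p,d=d,K=c["K"],E=c["extrinsics"])
E
```

```text
{'time': 0.0, 'joint_pos': array([-7.46212402e+01,  7.51622779e+00,  8.53287164e+01,  1.37961273e-03,
        8.72630662e+01, -4.89243693e+00]), 'qd': array([ 0.06775576, -0.03085116,  0.07369088,  0.0226373 , -0.07522503,
        0.01169265]), 'joint_efforts': array([ 1.37814095e-04, -5.69395602e+01, -5.00553703e+01,  2.87949683e-05,
        1.46953011e-02,  8.50547281e-06]), 'tool_pos': array([ 207.76608435, -562.28780034,  230.238172  ]), 'tcp_rot': array([-1.79892501e+02, -1.05845970e-02,  2.02711196e+01]), 'ft_force': array([-0.52686112, -0.84263778,  0.37968996]), 'wrist_torque': array([-0.06394565, -0.06158119, -0.01838854]), 'finger_gap': 85.73808505463882}
side [[397.5, 0.0, 275.0], [0.0, 397.5, 206.3], [0.0, 0.0, 1.0]] [[-0.927, -0.187, 0.324, 83.613], [-0.374, 0.461, -0.805, 1100.561], [0.001, -0.868, -0.497, 686.866], [0.0, 0.0, 0.0, 1.0]]
top [[442.2, 0.0, 276.7], [0.0, 442.2, 209.4], [0.0, 0.0, 1.0]] [[0.001, -0.99, 0.141, 326.698], [-1.0, -0.0, 0.002, 78.51], [-0.002, -0.141, -0.99, 1350.675], [0.0, 0.0, 0.0, 1.0]]
```

View pics/top0.png

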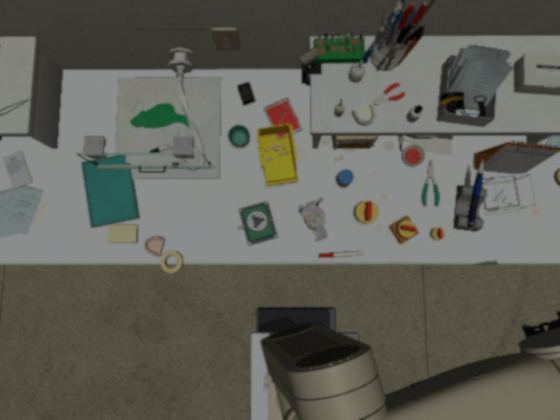

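View pics/side0.png

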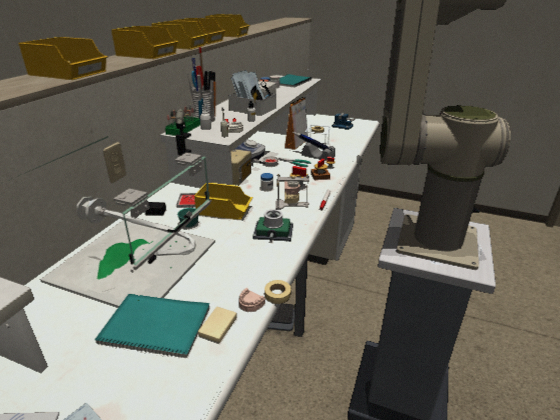

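Three look-alikes appear in the top view: large red/brass (367,212), one in the wooden stand (405,229), and a small one (437,233). The red-centred ring at (413,156) is probably a jar. The middle one, in the stand, fits the description. The gearbox is at (258,222) and the articulator at (314,217). Next is a close crop with measurements.

```bash
cat > h.py <<'E'
import numpy as np,cv2
def ray(K,E,u,v):
    d=E[:3,:3]@np.linalg.solve(K,np.array([u,v,1.0])); return E[:3,3],d
def onz(K,E,u,v,z):
    o,d=ray(K,E,u,v); return o+d*(z-o[2])/d[2]
def pts(K,E,d):
    v,u=np.mgrid[:d.shape[0],:d.shape[1]]
    c=np.stack([(u-K[0,2])/K[0,0]*d,(v-K[1,2])/K[1,1]*d,d],-1)
    return c@E[:3,:3].T+E[:3,3]
def proj(K,E,P):
    c=E[:3,:3].T@(np.asarray(P)-E[:3,3]); q=K@c; return q[:2]/q[2]
E
python3 - <<'E'
from h import *
t=np.load("top0.npz"); s=np.load("side0.npz")
K,E,p,d=t["K"],t["E"],t["p"],t["d"]
c=lambda p,r:cv2.cvtColor(cv2.resize(p[r[1]:r[3],r[0]:r[2]],None,fx=r[4],fy=r[4],interpolation=cv2.INTER_CUBIC),cv2.COLOR_RGB2BGR)
a=c(p,(345,195,455,255,7)); cv2.imwrite("pics/c1.png",a[:, :800])
b=c(p,(230,195,340,250,7)); g=c(s["p"],(240,160,350,245,5))
b=cv2.resize(b,(550,275));cv2.imwrite("pics/c2.png",np.vstack([cv2.resize(a,(550,300)),b]))
cv2.imwrite("pics/c3.png",g)
for n,f in(("top",t),("side",s)):
    hsv=cv2.cvtColor(f["p"],cv2.COLOR_RGB2HSV); P=pts(f["K"],f["E"],f["d"])
    red=((hsv[...,0]<6)|(hsv[...,0]>172))&(hsv[...,1]>150)&(hsv[...,2]>60)
    N,L,S,C=cv2.connectedComponentsWithStats(red.astype(np.uint8))
    for i in range(1,N):
        if S[i,4]>8:
            m=L==i; print(n,C[i].round(1),S[i].tolist(),np.median(P[m],0).round(0), 'zmax',P[m][:,2].max().round(0), cv2.minAreaRect(np.argwhere(m)[:,::-1].astype(np.float32)))
Z=pts(K,E,d)[...,2]
print(Z[215:232:2,244:274:2].round(0).astype(int)); 
print(Z[218:242:2,390:420:2].round(0).astype(int));
E
```

```text
top [409.4   7.8] [406, 5, 8, 7, 30] [ 938. -228.  395.] zmax 1351.0 ((409.25006103515625, 8.250015258789062), (3.535533905029297, 8.485280990600586), 45.0)
top [391.2  87.2] [386, 84, 13, 9, 38] [ 824. -228.  209.] zmax 1351.0 ((391.30767822265625, 86.96154022216797), (3.0508506298065186, 14.42220401763916), 56.30992889404297)
top [396.8  96.7] [390, 93, 14, 7, 39] [ 797. -244.  209.] zmax 214.0 ((396.9827880859375, 96.70691680908203), (3.156820774078369, 13.92715072631836), 68.19859313964844)
top [281.9 115.1] [267, 102, 31, 27, 420] [819.  68.   7.] zmax 1351.0 ((282.4623107910156, 118.01712799072266), (28.55240249633789, 22.179838180541992), 65.55604553222656)
top [280.8 133.4] [278, 132, 7, 4, 13] [762.  68.   6.] zmax 10.0 ((281.1000061035156, 133.3000030517578), (1.8973664045333862, 6.324554920196533), 71.56504821777344)
top [412.7 155.6] [406, 149, 14, 14, 153] [ 686. -341.   13.] zmax 21.0 ((412.5, 155.5), (13.0, 13.0), 90.0)
top [368.1 210.2] [366, 202, 5, 17, 72] [ 505. -184.   80.] zmax 86.0 ((368.0, 210.0), (16.0, 4.0), 90.0)
top [408.1 227.7] [402, 226, 14, 4, 33] [ 455
[... 2252 characters left out ...]
  64   69   52   35   32   36   34
    27]
 [   8   12   30   29   32   37   38   37   31   36   29   29   30   29
    31]]
[[10  0  4  4  3  2 13 25 23 22  1 -2  1  1 -3]
 [ 1  1  0  0  2 18 21 22 45 46 21  0  1  2 -5]
 [-3 -4  5 16 17 20 45 41 48 46 52 51  0  0 -2]
 [ 2 22 20 17 21 47 48 43 48 53 46 51 48  4  1]
 [18 23 22 21 43 46 69 64 68 72 72 50 47  2 -4]
 [14 23 18 23 46 55 69 69 70 70 69 74 70 67 -3]
 [ 2 14 17 20 46 48 51 52 54 61 68 69 71 19  3]
 [ 6  6 20 20 20 47 47 47 47 44 47 46 46 20 20]
 [ 0 -1 11 20 21 43 43 54 50 46 43 42 21 19  5]
 [-2  3  2 20 23 21 45 46 43 51 48 25  5  3  4]
 [ 4  1  1  4 22 20 27 19 23 18 26 -2 -1  3  2]
 [ 4  5  1 -3 12 16 21 20 22  2 -4 -1  0  2  0]]
```

View pics/c2.png

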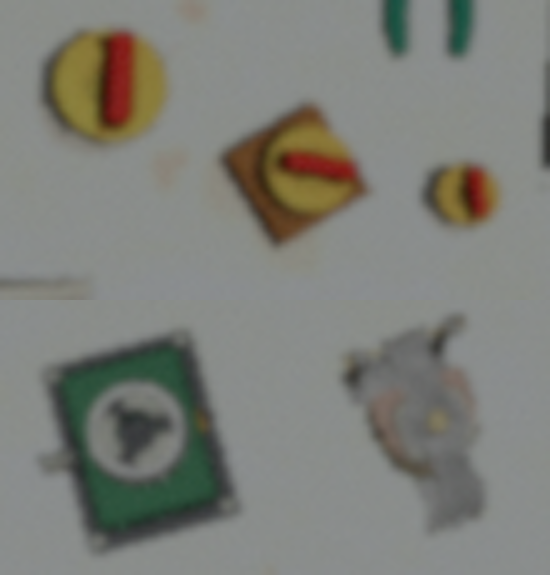

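View pics/c3.png

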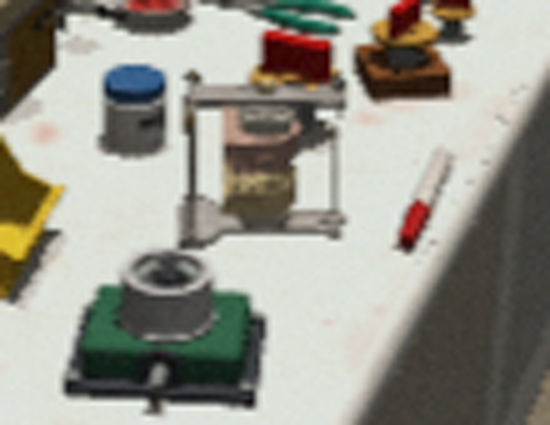

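The middle plug in the stand is confirmed: its flange is at about 46 mm and the bar top at 70. The neck shows a dark three-lobed opening. Next I measure centres and angles.

```bash
cat > m.py <<'E'
from h import *
from scipy.optimize import least_squares
def circ(P,r): # fit centre, known radius
    return least_squares(lambda c:np.hypot(P[:,0]-c[0],P[:,1]-c[1])-r,P.mean(0)[:2],loss="soft_l1").x
if __name__=="__main__":
    for n in("top","side"):
        f=np.load(n+"0.npz"); K,E,p,d=f["K"],f["E"],f["p"],f["d"]; P=pts(K,E,d)
        hsv=cv2.cvtColor(p,cv2.COLOR_RGB2HSV)
        H,S,V=[hsv[...,i].astype(int) for i in range(3)]
        near=lambda x,y,r:np.hypot(P[...,0]-x,P[...,1]-y)<r
        uv=lambda m:np.argwhere(m)[:,::-1]
        ed=lambda m:cv2.findContours(m.astype(np.uint8),0,1)[0]
        red=((H<7)|(H>170))&(S>130)&near(455,-298,45)&(P[...,2]>40)
        W=np.array([onz(K,E,u,v,70) for u,v in uv(red)])
        w,V2=np.linalg.eigh(np.cov(W[:,:2].T)); a=V2[:,1]
        print(n,"bar z70 mean",W.mean(0).round(1),"ang",np.degrees(np.arctan2(a[1],a[0])).round(1)%180,len(W), 'ext',np.ptp(W[:,:2]@a).round(1))
        yel=(H>17)&(H<35)&(S>90)&near(455,-298,45)&(P[...,2]>33)
        m=cv2.morphologyEx((yel|red).astype(np.uint8),cv2.MORPH_CLOSE,np.ones((3,3)))
        c=max(ed(m),key=len)[:,0]; dr=cv2.dilate(red.astype(np.uint8),np.ones((3,3)))
        c=np.array([q for q in c if not dr[q[1],q[0]]])
        W=np.array([onz(K,E,u,v,46) for u,v in c]); print(" flange",circ(W,25.3).round(1),len(W),W.min(0).round(0),W.max(0).round(0))
        neck=(P[...,2]>50)&(P[...,2]<85)&near(485,114,42)&(d>0)
        m=neck.astype(np.uint8); c=max(ed(m),key=len)[:,0]
        W=np.array([onz(K,E,u,v,66) for u,v in c]); cc=circ(W,27.5); print(" neck",cc.round(1),len(W),(W.min(0)+W.max(0))/2,np.ptp(W,axis=0))
        # dark inside -> gaps
        if n=="top":
            ang={}
            for th in range(0,360,10):
                q=[proj(K,E,[cc[0]+r*np.cos(np.radians(th)),cc[1]+r*np.sin(np.radians(th)),60]) for r in (15,17,19)]
                ang[th]=int(np.mean([cv2.getRectSubPix(p,(1,1),tuple(map(float,x))).mean() for x in q]))
            print(ang)
            art=(P[...,2]>30)&near(480,-5,70)&(d>0); A=P[art]; print("art",A.min(0).round(),A.max(0).round())
E
python3 m.py
```

```text
top bar z70 mean [ 455.5 -302.    70. ] ang 77.9 42 ext 38.9
 flange [ 456.1 -302.3] 42 [ 431. -325.   46.] [ 481. -277.   46.]
 neck [476.3 138.9] 71 [477.45539453 133.21594281  66.        ] [55.92666304 41.14193105  0.        ]
{0: 109, 10: 105, 20: 96, 30: 78, 40: 66, 50: 74, 60: 92, 70: 105, 80: 112, 90: 114, 100: 115, 110: 115, 120: 114, 130: 110, 140: 96, 150: 82, 160: 78, 170: 88, 180: 105, 190: 115, 200: 120, 210: 119, 220: 120, 230: 122, 240: 122, 250: 121, 260: 116, 270: 98, 280: 80, 290: 72, 300: 77, 310: 90, 320: 102, 330: 108, 340: 109, 350: 109}
art [423. -58.  31.] [537.  21. 129.]
side bar z70 mean [ 450.5 -282.7   70. ] ang 96.5 33 ext 72.0
 flange [ 456.4 -298. ] 19 [ 432. -319.   46.] [ 481. -270.   46.]
 neck [480.8 132.9] 42 [479.18413167 136.42166457  66.        ] [54.74359211 48.74761643  0.        ]
```

```bash
sed -i 's/near(485,114,42)/near(477,134,48)/' m.py; python3 m.py
```

```text
top bar z70 mean [ 455.5 -302.    70. ] ang 77.9 42 ext 38.9
 flange [ 456.1 -302.3] 42 [ 431. -325.   46.] [ 481. -277.   46.]
 neck [476.5 139.9] 53 [477.45221068 140.45292832  66.        ] [55.93303073 55.61590208  0.        ]
{0: 109, 10: 105, 20: 94, 30: 77, 40: 68, 50: 78, 60: 96, 70: 109, 80: 115, 90: 117, 100: 118, 110: 117, 120: 116, 130: 113, 140: 103, 150: 88, 160: 78, 170: 84, 180: 99, 190: 112, 200: 117, 210: 118, 220: 118, 230: 120, 240: 120, 250: 119, 260: 113, 270: 94, 280: 75, 290: 69, 300: 77, 310: 91, 320: 102, 330: 107, 340: 109, 350: 110}
art [423. -58.  31.] [537.  21. 129.]
side bar z70 mean [ 450.5 -282.7   70. ] ang 96.5 33 ext 72.0
 flange [ 456.4 -298. ] 19 [ 432. -319.   46.] [ 481. -270.   46.]
 neck [473.6 152.4] 50 [474.33837189 153.10376657  66.        ] [64.43511166 82.11182042  0.        ]
```

Plug at (456,-302), bar angle 78°; neck at (477,140); gaps appear near 41/161/287°. First move: turn 57.7° counter-clockwise in 6 rows, then shift over the plug, still high.

```bash
cat > go.py <<'E'
import sys,numpy as np
from bench import telemetry
from scipy.spatial.transform import Rotation as R
s=telemetry.sense(); t=[float(a) for a in sys.argv[1:5]]
Rm=R.from_euler("xyz",s["tcp_rot"],degrees=True); Rt=R.from_euler("xyz",[180,0,t[3]],degrees=True)
print("T",round(s["time"],2),"pos",s["tool_pos"].round(2),"rot",s["tcp_rot"].round(2),"F",s["ft_force"].round(1),"M",s["wrist_torque"].round(2),"gap",round(s["finger_gap"],1))
print("turn",((Rm.inv()*Rt).as_rotvec()/2/np.pi).round(4),"shift before turn",(Rm.inv().apply(np.array(t[:3])-s["tool_pos"])/50).round(4),"after turn",(Rt.inv().apply(np.array(t[:3])-s["tool_pos"])/50).round(4))
E
python3 -m jog '[[[0,0,0,0,0,-0.0267,1],[0,0,0,0,0,-0.0267,1],[0,0,0,0,0,-0.0267,1],[0,0,0,0,0,-0.0267,1],[0,0,0,0,0,-0.0267,1],[0,0,0,0,0,-0.0267,1]]]' 50
python3 -m jog '[[[0.612,0.377,0.1,0,0,0,1],[0.612,0.377,0.1,0,0,0,1],[0.612,0.377,0.1,0,0,0,1],[0.612,0.377,0.1,0,0,0,1],[0.612,0.377,0.1,0,0,0,1],[0.612,0.377,0.1,0,0,0,1],[0.612,0.377,0.1,0,0,0,1],[0.612,0.377,0.1,0,0,0,1],[0.612,0.377,0.1,0,0,0,1],[0.612,0.377,0.1,0,0,0,1],[0,0,0,0,0,0,1]]]'
python3 go.py 456 -302 49 78
```

```text
time: 0.85
tool_pos: [207.8, -562.5, 230.7]
tcp_rot: [-180.0, -0.1, 78.3]
ft_force: [1.2, -0.3, -0.5]
finger_gap: 85.6
time: 2.22
tool_pos: [457.0, -300.8, 180.3]
tcp_rot: [-179.9, -0.1, 78.1]
ft_force: [-0.0, 0.3, 0.4]
finger_gap: 85.4
T 2.23 pos [ 457.   -300.77  180.26] rot [-1.7992e+02 -8.0000e-02  7.8120e+01] F [-0.   0.3  0.4] M [-0.06 -0.03 -0.01] gap 85.4
turn [-0.0002 -0.0002  0.0003] shift before turn [-0.0316 -0.011   2.6252] after turn [-0.0282 -0.0145  2.6252]
```

```bash
python3 -m jog '[[[-0.03,-0.012,0.5,0,0,0,1],[0,0,0.5,0,0,0,0.5],[0,0,0.5,0,0,0,0.45],[0,0,0.5,0,0,0,0.45],[0,0,0.4,0,0,0,0.45],[0,0,0.2,0,0,0,0.45],[0,0,0,0,0,0,0.45]]]' 50
python3 - <<'E'
from bench import snapshot
import cv2,numpy as np
a=snapshot("top")[0][185:265,350:450]; b=snapshot("side")[0][120:200,270:370]
im=np.vstack([cv2.resize(x,None,fx=3.7,fy=3.7,interpolation=2) for x in(a,b)]) if 0 else np.hstack([cv2.resize(x,None,fx=4,fy=4,interpolation=2) for x in(a,b)])
cv2.imwrite("pics/g1.png",cv2.cvtColor(im,cv2.COLOR_RGB2BGR))
E
```

```text
time: 3.1
tool_pos: [454.5, -304.3, 50.7]
tcp_rot: [-179.9, -0.0, 77.9]
ft_force: [-0.3, 0.2, 0.0]
finger_gap: 38.4
```

View pics/g1.png

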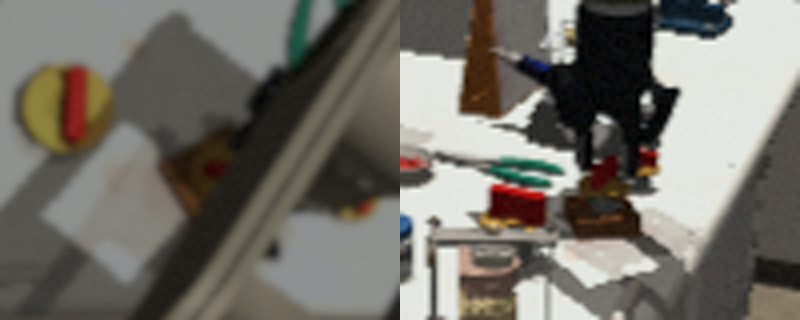

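The fingers straddle the red bar in the side view (right half, about (605,170)). I'll shift back 2.5 mm along the bar, close, and lift slightly to check.

```bash
python3 -m jog '[[[0.045,0.02,0.01,0,0,0,0.45],[0,0,0,0,0,0,0.3],[0,0,0,0,0,0,0.0],[0,0,0,0,0,0,0],[0,0,0,0,0,0,0],[0,0,0,0,0,0,0]]]' 60
python3 go.py 456 -302 200 78
python3 -m jog '[[[0,0,-0.1,0,0,0,0],[0,0,-0.3,0,0,0,0],[0,0,0,0,0,0,0],[0,0,0,0,0,0,0]]]'
python3 go.py 456 -302 205 78
```

```text
time: 3.95
tool_pos: [457.0, -302.5, 51.2]
tcp_rot: [180.0, 0.0, 77.9]
ft_force: [0.5, 0.2, 4.2]
finger_gap: 10.6
T 3.95 pos [ 457.02 -302.48   51.17] rot [1.7996e+02 1.0000e-02 7.7940e+01] F [0.5 0.2 4.2] M [ 0.13 -0.13  0.01] gap 10.6
turn [ 0.0001  0.     -0.0002] shift before turn [ 0.0045 -0.0198 -2.9767] after turn [ 0.0052 -0.0219 -2.9767]
time: 4.45
tool_pos: [456.8, -302.4, 71.0]
tcp_rot: [180.0, 0.0, 77.9]
ft_force: [0.4, -0.3, -2.3]
finger_gap: 10.4
T 4.45 pos [ 456.81 -302.39   71.02] rot [1.7998e+02 1.0000e-02 7.7940e+01] F [ 0.4 -0.3 -2.3] M [ 0.04  0.02 -0.02] gap 10.4
turn [ 0.0001  0.     -0.0002] shift before turn [ 0.0037 -0.0163 -2.6796] after turn [ 0.0043 -0.0174 -2.6796]
```

```bash
python3 -m jog '[[[0,0,-0.5,0,0,0,0],[0,0,-0.7,0,0,0,0],[0,0,-0.8,0,0,0,0],[0,0,-0.7,0,0,0,0],[0,0,0,0,0,0,0]]]'
python3 -m jog '[[[0.5,-0.08,0,0,0,0,0],[0.74,-0.124,0,0,0,0,0],[0.76,-0.126,0,0,0,0,0],[0.76,-0.126,0,0,0,0,0],[0.76,-0.126,0,0,0,0,0],[0.76,-0.126,0,0,0,0,0],[0.76,-0.126,0,0,0,0,0],[0.76,-0.126,0,0,0,0,0],[0.76,-0.126,0,0,0,0,0],[0.76,-0.126,0,0,0,0,0],[0.76,-0.126,0,0,0,0,0],[0.66,-0.11,0,0,0,0,0]]]'
python3 -m jog '[[[0,0,0,0,0,0.0167,0],[0,0,0,0,0,0,0],[0,0,0,0,0,0,0]]]'
python3 go.py 477.2 140.4 140 72
python3 - <<'E'
from h import *
from bench import snapshot,camera_params
for n in("top","side"):
    p,d=snapshot(n);c=camera_params(n);np.savez(n+"1.npz",p=p,d=d,K=c["K"],E=c["extrinsics"])
a=np.load("top1.npz")["p"][170:260,200:320]; b=np.load("side1.npz")["p"][100:250,200:350]
im=np.hstack([cv2.resize(a,(500,375),interpolation=2),cv2.resize(b,(300,375*300//375),interpolation=2) if 0 else cv2.resize(b,(300,375),interpolation=2)])
cv2.imwrite("pics/n1.png",cv2.cvtColor(im,cv2.COLOR_RGB2BGR))
E
```

```text
time: 5.08
tool_pos: [458.3, -303.5, 209.2]
tcp_rot: [179.7, 0.2, 77.9]
ft_force: [0.2, -0.5, -2.1]
finger_gap: 10.3
time: 6.58
tool_pos: [476.1, 141.4, 203.7]
tcp_rot: [-179.9, 0.1, 78.0]
ft_force: [0.2, -0.0, -0.5]
finger_gap: 10.4
time: 6.95
tool_pos: [476.7, 139.7, 204.7]
tcp_rot: [-179.9, 0.0, 72.0]
ft_force: [-0.1, -1.4, -0.8]
finger_gap: 10.8
T 6.95 pos [476.71 139.74 204.72] rot [-1.7992e+02  5.0000e-02  7.2030e+01] F [-0.1 -1.4 -0.8] M [ 0.03 -0.01 -0.03] gap 10.8
turn [-0.0002  0.0001  0.0001] shift before turn [0.0167 0.0071 1.2943] after turn [0.0155 0.0053 1.2943]
```

View pics/n1.png

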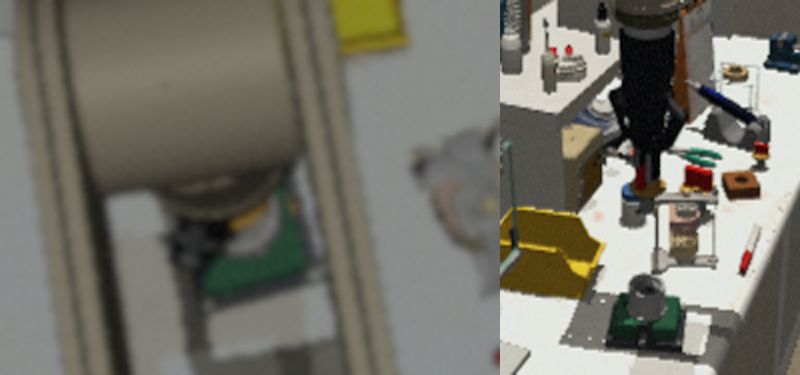

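```bash
python3 -m jog '[[[0.015,0.005,0.5,0,0,0,0],[0,0,0.6,0,0,0,0],[0,0,0.5,0,0,0,0],[0,0,0.2,0,0,0,0],[0,0,0,0,0,0,0],[0,0,0,0,0,0,0]]]'
python3 go.py 477.2 140.4 113 72
python3 - <<'E'
from h import *
from bench import snapshot,camera_params,telemetry
p,d=snapshot("side");c=camera_params("side");np.savez("side2.npz",p=p,d=d,K=c["K"],E=c["extrinsics"])
K,E=c["K"],c["extrinsics"]; t=telemetry.sense()["tool_pos"]
print("pred tcp axis: flange",proj(K,E,[*t[:2],t[2]-8]),"tip",proj(K,E,[*t[:2],t[2]-41]),"neck",proj(K,E,[477.2,140.4,66]),proj(K,E,[477.2,140.4,50]))
hsv=cv2.cvtColor(p,cv2.COLOR_RGB2HSV)
for v in range(184,245,4): print(v,"".join("R" if (h<7 or h>170) and s>130 else "Y" if 12<h<36 and s>80 else "G" if 40<h<90 and s>80 else "." if vv>150 else "+" if vv>90 else "#" for h,s,vv in hsv[v,245:305].astype(int)))
cv2.imwrite("pics/n2.png",cv2.cvtColor(cv2.resize(p[165:250,235:320],(600,600),interpolation=2),cv2.COLOR_RGB2BGR))
E
```

```text
time: 7.8
tool_pos: [478.6, 140.9, 117.1]
tcp_rot: [179.9, -0.1, 71.9]
ft_force: [-0.1, 0.0, -2.2]
finger_gap: 10.8
T 7.8 pos [478.57 140.89 117.11] rot [ 1.799e+02 -6.000e-02  7.193e+01] F [-0.1  0.  -2.2] M [-0.03 -0.02  0.02] gap 10.8
turn [ 0.0003 -0.0002 -0.0002] shift before turn [-0.0179 -0.0231  0.0822] after turn [-0.0178 -0.023   0.0823]
pred tcp axis: flange [272.33352569 201.39462293] tip [272.35644432 210.91395924] neck [272.87846006 213.83068699] [272.88589164 218.31557621]
184 ................+#########################++++#++++++++#####
188 ...............+##########Y###R######+..........++++######++
192 ......................############......Y+####+######.......
196 YYYYY..................RRRR#######......YYYYYYYYYYYYYY......
200 YYYYYY..............YY#RRRRR###YYYYYY...YYYYYYYYYYYYY+......
204 YYYY.................+YYYYYYYYYYYYY+.......+########+......+
208 YYY#+...................+########++#++......................
212 Y##.................+#############++........................
216 #..................+#################.......................
220 ++...++++++++#GGGGG###################GGGGGG+...............
224 +++++++++++##GGGGGG#################++GGGGGGG###++++++++++++
228 ++++++++++#GGGGGGGGGGGGGG########GGGGGGGGGGGG##+...........+
232 ++++++++####GGGGGGGGGGG########GGGGGGGGGGGGG###..........+##
236 ++..+..###################+###########GG####+#+..........+++
240 ...+++++++++++++++++++########################..........++++
244 .........................................+++++++++++++++++++
```

View pics/n2.png

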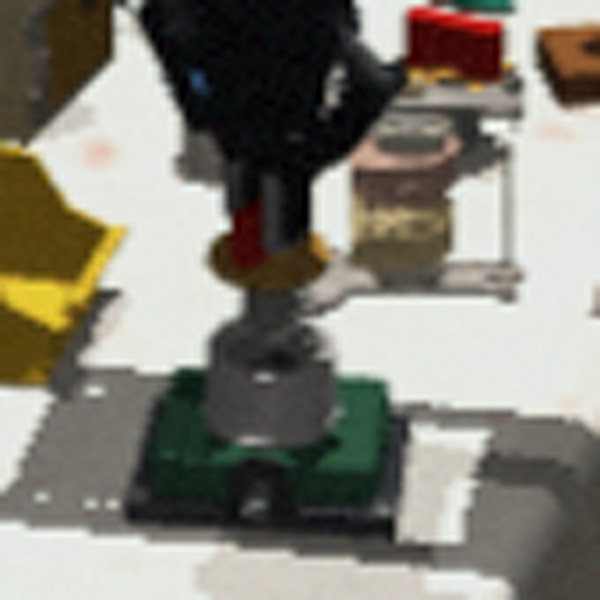

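The plug hangs upright above the neck: flange centre at (269,255), neck centre at (271,350) in the crop, about 1 mm off. I correct slightly and lower to just above the land.

```bash
python3 -m jog '[[[-0.015,-0.015,0,0,0,0,0],[0,0,0.1,0,0,0,0],[0,0,0.1,0,0,0,0],[0,0,0.1,0,0,0,0],[0,0,0,0,0,0,0]]]'
python3 go.py 477.2 140.4 91 72
python3 -m jog '[[[0,0,0.05,0,0,0,0],[0,0,0.05,0,0,0,0],[0,0,0,0,0,0,0]]]'
python3 go.py 477.2 140.4 91 72
```

```text
time: 8.48
tool_pos: [476.2, 140.3, 100.0]
tcp_rot: [-179.9, 0.0, 71.9]
ft_force: [0.2, -0.4, -1.8]
finger_gap: 10.3
T 8.47 pos [476.24 140.26 100.04] rot [-1.7994e+02  3.0000e-02  7.1930e+01] F [ 0.2 -0.4 -1.8] M [-0.01  0.01 -0.03] gap 10.3
turn [-0.0002  0.0001 -0.0002] shift before turn [0.0088 0.0176 0.1807] after turn [0.0087 0.0174 0.1807]
time: 8.85
tool_pos: [476.8, 140.3, 95.7]
tcp_rot: [180.0, -0.0, 71.9]
ft_force: [1.0, 1.0, -1.9]
finger_gap: 10.3
T 8.85 pos [476.81 140.32  95.69] rot [ 1.7999e+02 -1.0000e-02  7.1930e+01] F [ 1.   1.  -1.9] M [ 0.02 -0.22  0.  ] gap 10.3
turn [ 0.     -0.     -0.0002] shift before turn [0.0039 0.0068 0.0937] after turn [0.0039 0.0069 0.0937]
```

```bash
for i in 1 ; do python3 -m jog '[[[0,0,0.03,0,0,0,0],[0,0,0.02,0,0,0,0],[0,0,0,0,0,0,0]]]'; python3 go.py 477.2 140.4 91 72; done
python3 -m jog '[[[0,0,0.02,0,0,0,0],[0,0,0.02,0,0,0,0],[0,0,0,0,0,0,0]]]'; python3 go.py 477.2 140.4 91 72
```

```text
time: 9.22
tool_pos: [477.5, 140.6, 94.2]
tcp_rot: [179.9, -0.1, 71.9]
ft_force: [0.8, 0.9, 4.3]
finger_gap: 10.5
T 9.22 pos [477.55 140.59  94.19] rot [ 1.7991e+02 -6.0000e-02  7.1940e+01] F [0.8 0.9 4.3] M [ 0.17 -0.14  0.13] gap 10.5
turn [ 0.0003 -0.0002 -0.0002] shift before turn [-0.0058 -0.0056  0.0637] after turn [-0.0057 -0.0055  0.0637]
time: 9.6
tool_pos: [478.2, 140.6, 93.4]
tcp_rot: [179.8, -0.1, 71.9]
ft_force: [-1.5, -0.4, 12.8]
finger_gap: 10.5
T 9.6 pos [478.15 140.63  93.44] rot [ 1.7984e+02 -8.0000e-02  7.1950e+01] F [-1.5 -0.4 12.8] M [-0.01  0.42  0.27] gap 10.5
turn [ 0.0004 -0.0002 -0.0001] shift before turn [-0.0104 -0.0169  0.0488] after turn [-0.0103 -0.0167  0.0489]
```

Contact at 93.5 mm with about 10 N of pressure. I turn counter-clockwise in small steps and watch height and moment.

```bash
for i in 1; do python3 -m jog '[[[0,0,0,0,0,-0.014,0],[0,0,0,0,0,-0.014,0]]]'; python3 go.py 477.2 140.4 91 72 | head -1; python3 -m jog '[[[0,0,0,0,0,-0.014,0],[0,0,0,0,0,-0.014,0]]]' ; python3 go.py 477.2 140.4 91 72|head -1; done
```

```text
time: 9.85
tool_pos: [476.8, 140.5, 91.3]
tcp_rot: [180.0, -0.0, 82.2]
ft_force: [1.6, 1.3, 0.7]
finger_gap: 10.6
T 9.85 pos [476.79 140.46  91.28] rot [ 1.7999e+02 -2.0000e-02  8.2170e+01] F [1.6 1.3 0.7] M [ 0.33 -0.22  0.01] gap 10.6
time: 10.1
tool_pos: [476.8, 140.4, 91.3]
tcp_rot: [180.0, -0.0, 92.3]
ft_force: [1.0, 1.5, -0.2]
finger_gap: 10.7
T 10.1 pos [476.83 140.44  91.25] rot [ 1.7998e+02 -1.0000e-02  9.2260e+01] F [ 1.   1.5 -0.2] M [ 0.14 -0.22  0.06] gap 10.7
```

```bash
python3 -m jog '[[[0,0,0.02,0,0,0,0],[0,0,0.02,0,0,0,0]]]'; python3 go.py 477.2 140.4 91 72|head -1;  python3 -m jog '[[[0,0,0.02,0,0,0,0],[0,0,0,0,0,0,0]]]'; python3 go.py 477.2 140.4 91 72|head -1
```

```text
time: 10.35
tool_pos: [477.3, 140.6, 90.9]
tcp_rot: [179.9, -0.0, 92.0]
ft_force: [-7.3, -0.1, 19.8]
finger_gap: 10.6
T 10.35 pos [477.28 140.56  90.86] rot [ 1.7994e+02 -2.0000e-02  9.1990e+01] F [-7.3 -0.1 19.8] M [0.01 1.29 0.05] gap 10.6
time: 10.6
tool_pos: [477.5, 140.7, 90.8]
tcp_rot: [179.9, -0.0, 92.0]
ft_force: [-8.7, -1.0, 22.0]
finger_gap: 10.4
T 10.6 pos [477.46 140.65  90.79] rot [ 1.7992e+02 -2.0000e-02  9.1990e+01] F [-8.7 -1.  22. ] M [-0.12  1.64  0.07] gap 10.4
```

The plug is on the land now: 90.8 mm, where I predicted about 91. I ease the pressure, trim sideways by 0.5 mm, and keep turning.

```bash
python3 -m jog '[[[0,-0.01,-0.03,0,0,0,0],[0,0,0,0,0,0,0]]]'; python3 go.py 477.2 140.4 91 72|head -1;  python3 -m jog '[[[0,0,0,0,0,-0.014,0],[0,0,0,0,0,-0.014,0]]]'; python3 go.py 477.2 140.4 91 72|head -1
```

```text
time: 10.85
tool_pos: [477.0, 140.5, 91.0]
tcp_rot: [179.9, -0.0, 92.0]
ft_force: [-2.4, 0.6, 9.2]
finger_gap: 11.0
T 10.85 pos [477.04 140.52  91.04] rot [ 1.7989e+02 -2.0000e-02  9.1980e+01] F [-2.4  0.6  9.2] M [0.1  0.22 0.04] gap 11.0
time: 11.1
tool_pos: [477.2, 140.3, 91.0]
tcp_rot: [179.9, 0.0, 102.2]
ft_force: [-0.1, -0.6, 8.7]
finger_gap: 10.9
T 11.1 pos [477.2  140.35  91.04] rot [1.7988e+02 2.0000e-02 1.0222e+02] F [-0.1 -0.6  8.7] M [-0.17  0.02 -0.08] gap 10.9
```

Steady on the land at 9 N. Continuing.

```bash
for i in 1; do python3 -m jog '[[[0,0,0,0,0,-0.014,0],[0,0,0,0,0,-0.014,0],[0,0,0,0,0,-0.014,0]]]'|sed -n 2,4p;  python3 -m jog '[[[0,0,0,0,0,-0.014,0],[0,0,0,0,0,-0.014,0],[0,0,0,0,0,-0.014,0]]]'|sed -n 2,4p; done
```

```text
tool_pos: [477.3, 140.3, 91.0]
tcp_rot: [179.9, 0.1, 117.3]
ft_force: [0.8, -1.2, 7.1]
tool_pos: [477.4, 140.3, 91.1]
tcp_rot: [179.9, 0.1, 132.5]
ft_force: [0.3, -0.3, 8.2]
```

```bash
python3 -m jog '[[[0,0,0,0,0,-0.014,0],[0,0,0,0,0,-0.014,0]]]'|sed -n 2,4p;  python3 -m jog '[[[0,0,0,0,0,-0.014,0]]]'|sed -n 2,4p; python3 go.py 477.2 140.4 85 160|head -1
```

```text
tool_pos: [477.4, 140.3, 91.1]
tcp_rot: [179.9, 0.1, 142.5]
ft_force: [0.2, -1.1, 8.0]
tool_pos: [477.3, 140.1, 90.9]
tcp_rot: [179.9, 0.1, 147.6]
ft_force: [0.9, -0.5, 5.7]
T 12.22 pos [477.29 140.15  90.91] rot [1.7994e+02 1.2000e-01 1.4758e+02] F [ 0.9 -0.5  5.7] M [-0.15 -0.19 -0.06] gap 10.1
```

```bash
python3 -m jog '[[[0,0,0,0,0,-0.01,0]]]'|sed -n 2,4p;  python3 -m jog '[[[0,0,0,0,0,-0.01,0]]]'|sed -n 2,4p; python3 go.py 477.2 140.4 85 160|head -1
```

```text
tool_pos: [477.0, 140.3, 90.6]
tcp_rot: [180.0, 0.1, 151.2]
ft_force: [0.1, 0.5, 3.8]
tool_pos: [476.7, 140.4, 90.2]
tcp_rot: [180.0, 0.0, 154.7]
ft_force: [1.8, 1.8, 0.5]
T 12.47 pos [476.68 140.4   90.16] rot [1.7996e+02 5.0000e-02 1.5474e+02] F [1.8 1.8 0.5] M [ 0.28 -0.32  0.  ] gap 10.3
```

The force has gone and the plug is dropping, at 154.7°. I lower it to follow.

```bash
python3 -m jog '[[[0,0,0.04,0,0,0,0],[0,0,0.03,0,0,0,0]]]'|sed -n 2,4p;  python3 go.py 477.2 140.4 82 160|head -1
```

```text
tool_pos: [477.0, 140.7, 86.7]
tcp_rot: [179.9, 0.1, 154.6]
ft_force: [3.8, 1.9, 0.9]
T 12.72 pos [477.01 140.68  86.66] rot [1.7992e+02 8.0000e-02 1.5462e+02] F [3.8 1.9 0.9] M [ 0.42 -0.71  0.12] gap 10.6
```

```bash
python3 -m jog '[[[-0.005,0.008,0.03,0,0,0,0],[0,0,0.03,0,0,0,0]]]'|sed -n 2,4p; python3 -m jog '[[[0,0,0.03,0,0,0,0],[0,0,0.02,0,0,0,0]]]'|sed -n 2,4p;  python3 go.py 477.2 140.4 82 160|head -1
```

```text
tool_pos: [476.5, 140.5, 82.9]
tcp_rot: [-180.0, -0.0, 154.7]
ft_force: [3.6, 2.6, 0.5]
tool_pos: [476.9, 140.5, 81.8]
tcp_rot: [-180.0, 0.0, 154.7]
ft_force: [-4.3, -0.8, 16.3]
T 13.22 pos [476.85 140.52  81.85] rot [-1.8000e+02  2.0000e-02  1.5472e+02] F [-4.3 -0.8 16.3] M [-0.01  0.79 -0.01] gap 10.4
```

The drop is complete: 81.85 mm, 9.2 mm below the land. Now I ease off and screw clockwise.

```bash
python3 -m jog '[[[0,0,-0.012,0,0,0.014,0],[0,0,0,0,0,0.014,0]]]'|sed -n 2,4p; python3 go.py 477.2 140.4 77 80|head -1; python3 -m jog '[[[0,0,0,0,0,0.014,0]]]'|sed -n 2,4p;  python3 go.py 477.2 140.4 77 80|head -1
```

```text
tool_pos: [476.7, 140.4, 81.6]
tcp_rot: [-180.0, 0.0, 144.5]
ft_force: [2.3, 1.0, 1.2]
T 13.47 pos [476.73 140.36  81.64] rot [-1.7999e+02  2.0000e-02  1.4447e+02] F [2.3 1.  1.2] M [ 0.13 -0.47  0.01] gap 10.5
tool_pos: [476.7, 140.4, 81.4]
tcp_rot: [-180.0, 0.0, 139.4]
ft_force: [3.2, 1.0, -0.7]
T 13.6 pos [476.68 140.35  81.41] rot [-1.7999e+02  2.0000e-02  1.3943e+02] F [ 3.2  1.  -0.7] M [ 0.16 -0.62  0.03] gap 10.7
```

```bash
python3 -m jog '[[[0,0.006,0.018,0,0,0.014,0],[0,0,0.01,0,0,0.014,0]]]'|sed -n 2,4p; python3 go.py 477.2 140.4 77 80|head -1; python3 -m jog '[[[0,0,0.01,0,0,0.014,0],[0,0,0.01,0,0,0.014,0]]]'|sed -n 2,4p;  python3 go.py 477.2 140.4 77 80|head -1
```

```text
tool_pos: [476.8, 140.5, 80.1]
tcp_rot: [-180.0, 0.0, 129.3]
ft_force: [1.7, 0.4, 2.3]
T 13.85 pos [476.77 140.49  80.08] rot [-1.7997e+02  2.0000e-02  1.2935e+02] F [1.7 0.4 2.3] M [ 0.07 -0.32  0.  ] gap 10.6
tool_pos: [476.8, 140.5, 79.1]
tcp_rot: [-180.0, 0.0, 119.3]
ft_force: [2.1, 0.7, 2.5]
T 14.1 pos [476.79 140.5   79.12] rot [-1.7998e+02  2.0000e-02  1.1927e+02] F [2.1 0.7 2.5] M [ 0.04 -0.34  0.04] gap 10.4
```

```bash
python3 -m jog '[[[0,0,0.01,0,0,0.014,0],[0,0,0.01,0,0,0.014,0]]]'|sed -n 2,4p; python3 go.py 477.2 140.4 77 80|head -1; python3 -m jog '[[[0,0,0.01,0,0,0.014,0],[0,0,0.01,0,0,0.014,0]]]'|sed -n 2,4p;  python3 go.py 477.2 140.4 77 80|head -1
```

```text
tool_pos: [476.8, 140.5, 78.1]
tcp_rot: [-180.0, 0.0, 109.2]
ft_force: [2.1, -0.6, 3.2]
T 14.35 pos [476.82 140.47  78.06] rot [-1.7999e+02  3.0000e-02  1.0919e+02] F [ 2.1 -0.6  3.2] M [ 0.04 -0.37 -0.07] gap 10.9
tool_pos: [476.9, 140.7, 77.2]
tcp_rot: [180.0, 0.0, 99.1]
ft_force: [0.9, 3.3, 5.2]
T 14.6 pos [476.88 140.73  77.22] rot [180.     0.    99.11] F [0.9 3.3 5.2] M [ 0.39 -0.29  0.11] gap 10.5
```

```bash
for k in 1; do python3 -m jog '[[[0,0,0.008,0,0,0.014,0]]]'|sed -n 2,4p; python3 go.py 477.2 140.4 77 80|head -1; python3 -m jog '[[[0,0,0.005,0,0,0.014,0]]]'|sed -n 2,4p;  python3 go.py 477.2 140.4 77 80|head -1; done
```

```text
tool_pos: [477.1, 141.1, 77.2]
tcp_rot: [180.0, -0.0, 94.1]
ft_force: [0.4, 3.7, 7.5]
T 14.72 pos [477.15 141.09  77.21] rot [ 1.7996e+02 -3.0000e-02  9.4080e+01] F [0.4 3.7 7.5] M [ 0.47 -0.36  0.14] gap 10.6
tool_pos: [477.4, 141.2, 77.2]
tcp_rot: [179.9, -0.0, 89.0]
ft_force: [1.7, 2.3, 7.3]
T 14.85 pos [477.44 141.21  77.22] rot [ 1.7992e+02 -4.0000e-02  8.9040e+01] F [1.7 2.3 7.3] M [ 0.51 -0.44  0.11] gap 10.6
```

```bash
for k in 1; do python3 -m jog '[[[0,0,0.008,0,0,0.014,0]]]'|sed -n 2,4p; python3 go.py 477.2 140.4 77 80|head -1; python3 -m jog '[[[0,0,0,0,0,0.01,0],[0,0,0,0,0,0,0]]]'|sed -n 2,4p;  python3 go.py 477.2 140.4 77 80|head -1; done
python3 - <<'E'
from h import *
from bench import snapshot
p,d=snapshot("side")
cv2.imwrite("pics/s1.png",cv2.cvtColor(cv2.resize(p[175:250,240:315],(600,600),interpolation=2),cv2.COLOR_RGB2BGR))
E
```

```text
tool_pos: [477.8, 141.3, 77.2]
tcp_rot: [179.9, -0.1, 84.0]
ft_force: [2.2, 3.8, 9.2]
T 14.97 pos [477.84 141.3   77.19] rot [ 1.7988e+02 -6.0000e-02  8.4010e+01] F [2.2 3.8 9.2] M [ 0.48 -0.42  0.21] gap 10.4
tool_pos: [477.9, 141.2, 77.2]
tcp_rot: [179.9, -0.1, 80.5]
ft_force: [3.0, 2.8, 7.4]
T 15.22 pos [477.9 141.2  77.2] rot [ 1.7987e+02 -6.0000e-02  8.0510e+01] F [3.  2.8 7.4] M [ 0.34 -0.48  0.01] gap 10.4
```

View pics/s1.png

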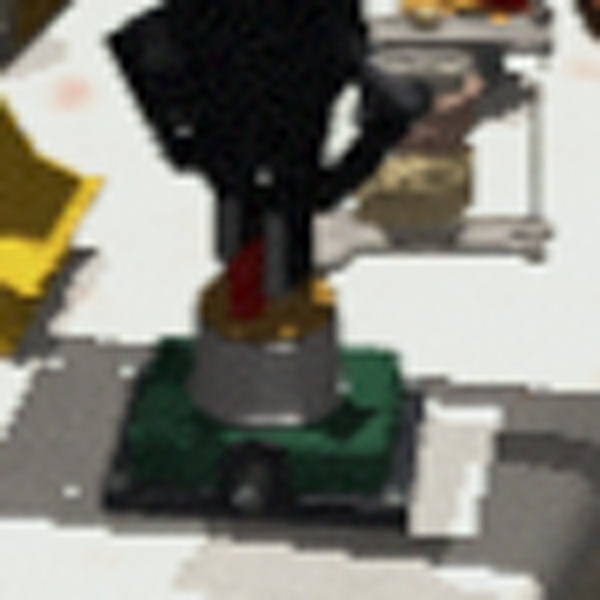

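The flange lies flush on the neck, at about (270,310) in the crop. The height held at 77.2 mm over the last 18° of turn. Next I release and retreat straight up.

```bash
python3 -m jog '[[[0,0,-0.012,0,0,0,0],[0,0,0,0,0,0,0.15],[0,0,0,0,0,0,0.3],[0,0,0,0,0,0,0.5],[0,0,0,0,0,0,0.5],[0,0,0,0,0,0,0.5],[0,0,-0.1,0,0,0,0.5],[0,0,-0.4,0,0,0,0.5],[0,0,-0.8,0,0,0,0.5],[0,0,-1,0,0,0,0.5],[0,0,-0.8,0,0,0,0.5],[0,0,0,0,0,0,0.5]]]'
python3 -m jog '[[[-0.6,0,0,0,0,0,0.5],[-0.8,0,0,0,0,0,0.5],[-0.8,0,0,0,0,0,0.5],[-0.8,0,0,0,0,0,0.5],[-0.8,0,0,0,0,0,0.5],[-0.6,0,0,0,0,0,0.5],[0,0,0,0,0,0,0.5],[0,0,0,0,0,0,0.5]]]'
python3 - <<'E'
from m import *
from bench import snapshot,camera_params
for n in("top","side"):
    p,d=snapshot(n);c=camera_params(n);np.savez(n+"3.npz",p=p,d=d); P=pts(c["K"],c["extrinsics"],d)
    if n=="top":
        r=lambda a,b:np.median(P[...,2][(np.hypot(P[...,0]-477,P[...,1]-140)>a)&(np.hypot(P[...,0]-477,P[...,1]-140)<b)&(P[...,2]>50)&(P[...,2]<80)])
        print("flange top z",r(12,24)); a=p[190:265,225:400]
    else: b=p[130:245,240:360]
im=np.vstack([cv2.resize(a,(700,300),interpolation=2),cv2.copyMakeBorder(cv2.resize(b,(313,300),interpolation=2),0,0,0,387,0)])
cv2.imwrite("pics/f1.png",cv2.cvtColor(im,cv2.COLOR_RGB2BGR))
E
```

```text
time: 16.77
tool_pos: [479.2, 141.2, 236.5]
tcp_rot: [179.6, -0.2, 80.6]
ft_force: [0.7, -0.5, -1.3]
finger_gap: 42.9
time: 17.77
tool_pos: [440.5, -75.7, 230.9]
tcp_rot: [-179.9, -0.0, 80.5]
ft_force: [-0.1, -0.3, -0.0]
finger_gap: 42.8
flange top z 72.4297005479159
```

View pics/f1.png

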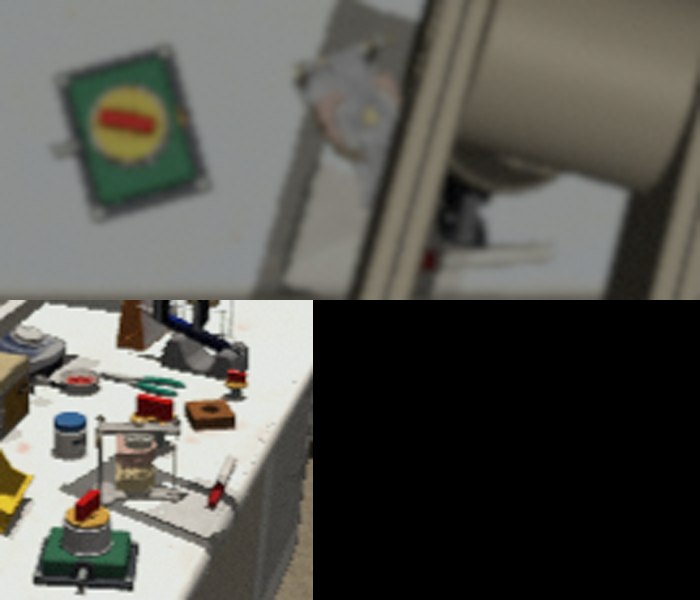

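The plug sits level and concentric on the neck at (128,125) in the top crop. Its flange top measures 72.4 mm against 72 mm expected. The stand is empty and the bystanders in view are unmoved.

```bash
python3 -c "
from bench import job;print(job.hand_in())"
```

```text
the job is handed in; nothing more can be done
None
```

The plug is screwed home in the gearbox neck, and the job is handed in after about 18 s of robot time.

- **What I did:** I took the middle-sized plug from its stand and carried it over the articulator into the neck. The first contact was about 3 mm higher than the land, so the lugs were probably on the walls. They slid off within the first 10° of counter-clockwise turn. I did not do the lift, turn and lower step described for that case. I kept turning counter-clockwise at about 9 N to about 155° tool yaw, where the plug dropped 9.2 mm into the thread start. I then screwed it clockwise about 74°, the last 18° with the flange already down. The highest force I read was about 24 N, and the moment about the plug's axis stayed around 0.2 N m while screwing. I then let go and backed off.
- **Last checks:** The flange top measured 72.4 mm by depth, against 72 mm for fully seated. The pictures show the plug upright and concentric, the stand empty, and the marker, jar and articulator apparently where they were. The pink model and wax block were outside the last crops, and the arm never went near them. The gripper was clear, reading no force.
- **Disagreements:** The side camera's neck position was about 12 mm off the top camera's because the neck wall spoils that fit, so I used the top view. TCP readings wandered 1–2 mm between steps.

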